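# Re-set the depth stop and lock its jam nut

### The job

Re-set the little blue depth stop: first free its jam nut by swinging the red-handled lever counter-clockwise, then turn the steel knob so that the white pointer stands at the red mark. Lock the nut again by pushing the lever clockwise until it is firmly tight, with about 9 N of push on the red handle and never as much as 13 N, leaving the pointer at the mark and the things lying round it undisturbed.

Things in the scene. Friction and masses are not known exactly. Their poses are not given: they have to be found in the camera images.
- jam_nut (a joint): jam nut with its lever, rad; about 0 and clamped at the start; grows counter-clockwise seen from above (loosening), to 1.1; falls clockwise (tightening), to -1.4; clamping is gone 0.2 rad after the start. Moving it takes about 5 N on the handle, square to the lever, either way; once it bears, 17 N/rad more: 9 N is right, 13 N overtight. Feel it moving: at rest it stays put and the push fades
- handle (a point): centre of the upright round red plastic handle at the lever's end: diameter 18 mm, 35 mm tall (17.5 mm above and below this point), 90 mm out from the screw's axis. The flat steel lever that carries it runs inward from its foot to the nut; lever top 19 mm below this point
- knob_center (a point): on the screw's upright axis, half-way up the round knurled steel knob (diameter 36 mm, 26 mm tall, bottom edge 13 mm below this point; dial disc of 68 mm diameter 17 mm below). All turning parts share this axis; the jam nut's lever lies below the scale plate (96 mm across). Sinks 2 mm per rad turned clockwise
- adjuster (a joint): angle of the adjuster screw with knob and pointer, rad; about 0 at the start; grows counter-clockwise seen from above; free range -1.9 to 1.9. Turning it takes 0.1 N m when the nut is loose; clamped, it is held and must not be forced
- pointer_tip (a point): just beyond the tip of the white pointer on the black dial, 36 mm from the axis; turns with the screw
- mark_tip (a point): inner end of the red mark on the fixed aluminium scale plate, 36 mm from the axis, 0.7 to 1.35 rad clockwise (seen from above) of the pointer's start; does not move in a run
- stop_head: the blue stand of the depth stop, bolted down; base 130 x 90 x 12 mm, 118 mm tall to the top of the knob; origin on the bench top, below the screw's axis; x points from the axis to the column at the back, z up; at jam_nut = 0 the lever points along -x
- screw_flange: flange of the adjuster screw, hidden within the jam nut, on the axis; what the nut clamps
- clamp_ring: hidden sprung ring within the jam nut that presses on the screw's flange, about 22 N for each newton by which the handle push exceeds 5 N. Where it starts to bear depends on the screw: after the adjustment the nut bears farther clockwise than before, by an amount that is not measured (up to 0.7 rad), so it must be felt
- padlock: brass padlock 63 x 42 x 19 mm lying near by; origin under its centre; leave alone
- cylinder_lock: brass lock cylinder 32 x 68 x 17 mm lying near by; origin under its centre; leave alone
- cutter_wheel: steel cutter wheel, 59 mm across, 6 mm thick, lying flat near by; origin under its centre; leave alone

How it is judged:
On the way, in this order (a step that is already met when the one before it is completed fails the run):
1. the jam nut is freed (clamping force under 3 N) before the screw has been turned by as much as 0.15 rad (contact force between clamp_ring and screw_flange below 3 N and value of joint adjuster between -0.15 and 0.15 rad), for 0.2 s.
2. with the nut still free, the pointer is brought within 4 mm of the mark (contact force between clamp_ring and screw_flange below 3 N and horizontal distance between pointer_tip and mark_tip below 0.004 m), for 0.2 s.
At the end, for the whole second after the job is handed in: The pointer stands within 4.5 mm of the mark, the jam nut is clamped with more than 40 N on the screw's flange (a handle push of about 7 N or more) and both are at rest (horizontal distance between pointer_tip and mark_tip below 0.0045 m and contact force between clamp_ring and screw_flange above 40 N and velocity of joint jam_nut between -0.05 and 0.05 rad/s and velocity of joint adjuster between -0.05 and 0.05 rad/s); the robot touches nothing.
It fails at once if the nut is overtightened: more than 180 N on the screw's flange (a handle push of about 13 N) (contact force between clamp_ring and screw_flange above 180 N).
It fails at once if the padlock is moved by more than 25 mm (distance of padlock from where it was at the start of the episode above 0.025 m).
It fails at once if the lock cylinder is moved by more than 25 mm (distance of cylinder_lock from where it was at the start of the episode above 0.025 m).
It fails at once if the cutter wheel is moved by more than 25 mm (distance of cutter_wheel from where it was at the start of the episode above 0.025 m).
It also fails if it takes over 61 s, if anything falls off the work surface, if the arm or the gripper's body presses on something with over 40 N, if the wrist force passes 120 N, or if a joint passes its speed limit or range.

### The arm

A 6-joint arm with a two-finger parallel gripper is mounted at the origin on a cart in front of the work surface, level with it; the furniture and walls round the work are solid. World frame = base frame: x ahead of the robot, y to its left, z up, the work surface at z = 0. Lengths are in m, angles in rad, forces in N, time in s.
With the tool pointing down it reaches from about 0.225 to 0.875 m from the base axis. Payload 3.4 kg.
Tool frame: the origin (TCP) lies at the very end of the fingers, on their centre line; the grasp point (between the pads) lies manip.pinch_z behind it (manip.pinch_z is the distance from the TCP to the grasp point, in m); z points along the fingers, y is the direction in which the jaws open and shut (so a half turn about z gives the same grasp; the last joint's range is limited). The gripper opens to 85 mm and grips with 20 to 120 N. Pads are 22 mm wide; open, the fingers measure 114 mm over their backs; the gripper's body (76 mm by 85 mm) begins 54 mm behind the grasp point. The pads swing forward as they close: fully open they stand 13 mm farther back than shut.
Start: joints at [1.036, 0.276, 1.505, -0, 1.361, -0.121], TCP at [0.231, 0.526, 0.231] pointing down, gripper open.
Joint ranges: [-2.89, 2.89], [-0.75, 2.08], [0.22, 2.7], [-1.18, 4.32], [0.11, 2.71], [-2.7, 2.7]. Speed limits (rad/s): [2.57, 2.57, 3.14, 3.14, 3.14, 3.14].

### API

Orientations are given as a unit quaternion [w, x, y, z].
In Python, from rig import manip, imaging, workorder gives the robot as it stands.
- The arm moves only by the tool apply_moves, never from a script. Its argument "moves" is one flat list of numbers, 7 for each row, row after row: the finger opening in m, from 0 to 0.0854, then the shift along the tool's x, y, z in m, then the turn, a rotation vector about the tool's x, y, z in rad. In form: [jaw, tx, ty, tz, rx, ry, rz, jaw, tx, ty, tz, rx, ry, rz, ...]. A call has exactly 8 rows; each row shifts and turns the pose as measured when the row begins, along the tool's axes as they then stand; what a row does not reach is not made up. A row lasts 1/12 s, in which the tool goes at most 41.7 mm and 7.16 degrees, less where a joint would pass 70% of its speed; a pose out of reach is approached as far as the arm can. A call with a gripper value outside its range is refused whole. The fingers move at their own pace and stop on an object; "newtons" is the grip in N (left out, the last holds). Time passes only in rows, so rows that do not move let the fingers close, or fill a call up. It gives the time, the measured TCP pose, the force and the opening at its end, in the units of the state.
- manip.get_state(): the state, without advancing time (a new reading comes with each control period).
- imaging.get_image(name): name is "scene" or "top" or "wrist"; returns a dict with "image" (384x512x3 uint8, red, green, blue), "range_z" (384x512 float32, m along the optical axis (not along the pixel's ray), 0 where there is no reading), "fx", "fy", "cx", "cy" (pixels), "k1" (the pictures are not rectified: a ray, as slopes to the right and down, at radius r is drawn at 1 + k1 r^2 times it, then the intrinsics apply), "R" (3x3) and "t" (3): a world point X has camera coordinates R X + t. Camera axes: x right, y down, z forward; pixel columns grow to the right and rows downward; lengths in m; the calibration is good to about 2 mm. A picture is of the moment at which its call begins.
- workorder.sign_off(): hands the job in, once; it reports no verdict.
The state is a dict: "clock": time; "qpos": joint angles; "qd": joint speeds; "effort": joint torques, N m; "position": TCP position; "ee_rot": TCP orientation; "contact_force": force on the tool from outside, world axes, zero at the start; "moment": the same for the moment, N m; "width": finger opening in m.
Only numpy, scipy, OpenCV 4.12 (cv2) and the standard library are available. Lean on these libraries where they do the work, as an engineer would, in place of code of your own. Each camera call takes 0.05 s, during which the arm holds its last target.

## Working session

There is one attempt and no reset: what is moved stays moved. The work goes in short steps, Python scripts to look and compute and a tool call to move; the robot and the scene stay as the last step left them, time stands still between calls to the robot, and variables do not carry over. Pictures are saved under pics/ and viewed, and the job is handed in when it is done.

Besides the shell and the picture viewer there is one more tool, called after ">>>" as a command line: name --argument value ..., lists and objects as JSON in quotes. apply_moves: Moves the arm, as the interface text tells. Its arguments: {"type":"object","properties":{"moves":{"type":"array"},"newtons":{"type":"number"}},"required":["moves"]}

```bash
ls; mkdir -p pics
python3 - <<'E'
from rig import manip, imaging, workorder
import cv2,numpy as np
print(manip.get_state(), manip.pinch_z)
for n in ["scene","top","wrist"]:
    d=imaging.get_image(n)
    cv2.imwrite(f"pics/{n}0.png",d["image"][:,:,::-1])
    np.savez(f"pics/{n}0.npz",**d)
    print(n,d["fx"],d["fy"],d["cx"],d["cy"],d["k1"],d["R"].tolist(),d["t"])
E
```

```text
pics
{'clock': 0.0, 'qpos': array([ 1.03599396e+00,  2.76628117e-01,  1.50616880e+00,  2.69303022e-05,
        1.36068799e+00, -1.21002431e-01]), 'qd': array([ 1.83273082e-03, -7.30100324e-04, -6.04949697e-04,  2.47354768e-04,
        2.00325063e-03, -7.69000899e-06]), 'effort': array([-1.58168357e-03, -4.16771543e+01, -2.45800978e+01, -8.65155052e-04,
        1.12753763e-02, -4.56017730e-06]), 'position': array([0.23092358, 0.52600436, 0.23040661]), 'ee_rot': array([-3.17172275e-04,  2.05429646e-01,  9.78671429e-01, -8.91476228e-04]), 'contact_force': array([-0.00531281, -0.34542231,  0.65181216]), 'moment': array([-0.05253592,  0.02311395,  0.05887361]), 'width': 0.08530966558888056} 0.0187
scene 477.236136376693 477.236136376693 253.92737487013486 183.0013478949889 -0.08365520470474931 [[-0.8169129146908755, -0.5765776244892581, 0.014544165482508819], [-0.4898474224947284, 0.6802775628315707, -0.545226503559034], [0.30447133278279165, -0.4525269941630693, -0.83816258987574]] [0.45230192 0.36023742 1.03201453]
top 391.39293604160554 391.39293604160554 252.84640492181364 188.62643264824612 -0.08365957116728935 [[-0.019897954878549787, -0.9997999061347859, -0.002054041023281577], [-0.9955310648330816, 0.02000260595460609, -0.09229189946759113], [0.09231451859790199, 0.0002084415958565562, -0.9957298761251162]] [-0.00905951  0.60861701  0.86777952]
wrist 325.14136322663995 325.14136322663995 258.7949237500014 198.56119549251937 -0.019905518553068272 [[0.40176427615318383, 0.9157403058856296, -0.0022712515502180336], [0.8826032414227635, -0.38656241865793883, 0.2675462851757771], [0.24412493653279677, -0.10949515358142808, -0.9635423325962592]] [-0.57391923 -0.03438532  0.37874693]
```

View pics/scene0.png

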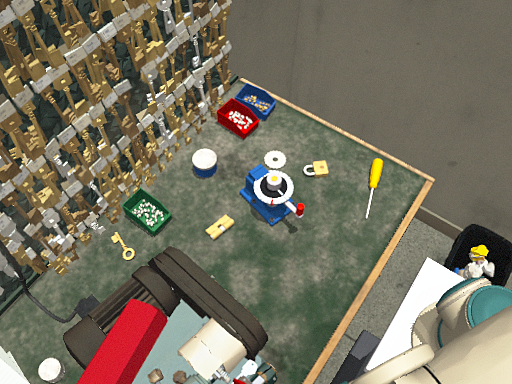

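View pics/top0.png

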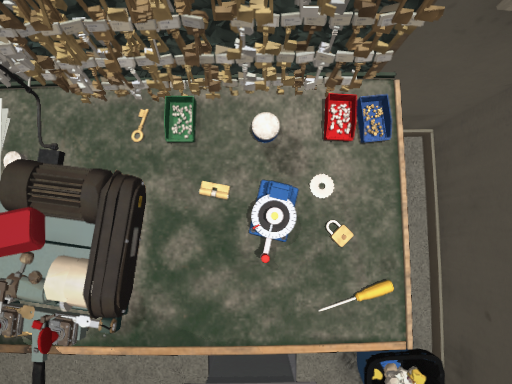

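View pics/wrist0.png

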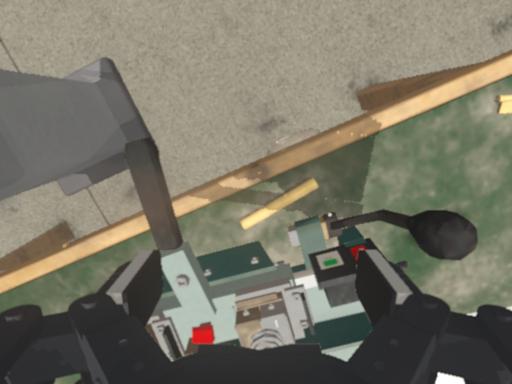

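The scene view shows the blue stop at about (272,188) with its red handle at (300,209). In the top view the knob is at about (274,215) and the handle at (265,258), with the padlock, cylinder and wheel 50–70 px away. The wrist view shows only the machine on the left.

```bash
cat > h.py <<'E'
import numpy as np,cv2
def load(n): return dict(np.load(n))
def undist(d,u,v):
    a=(u-d["cx"])/d["fx"];b=(v-d["cy"])/d["fy"];rd=np.hypot(a,b);r=rd
    for _ in range(20): r=rd/(1+d["k1"]*r*r)
    s=r/rd if rd>0 else 1
    return np.array([a*s,b*s,1.])
def plane(d,u,v,z):
    R,t=d["R"],d["t"];o=-R.T@t;w=R.T@undist(d,u,v)
    return o+w*(z-o[2])/w[2]
def depthpt(d,u,v):
    z=d["range_z"][int(round(v)),int(round(u))]
    return d["R"].T@(undist(d,u,v)*z-d["t"])
def proj(d,X):
    c=d["R"]@np.asarray(X)+d["t"];a=c[:2]/c[2];r2=a@a;a=a*(1+d["k1"]*r2)
    return a*[d["fx"],d["fy"]]+[d["cx"],d["cy"]]
E
python3 - <<'E'
from h import *
for n,(x0,x1,y0,y1) in {"top":(185,365,150,280),"scene":(190,340,130,240)}.items():
    im=cv2.imread(f"pics/{n}0.png")[y0:y1,x0:x1]
    s=4 if n=="top" else 5
    cv2.imwrite(f"pics/{n}0z.png",cv2.resize(im,None,fx=s,fy=s,interpolation=cv2.INTER_CUBIC))
E
```

```text
(no output)
```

View pics/top0z.png

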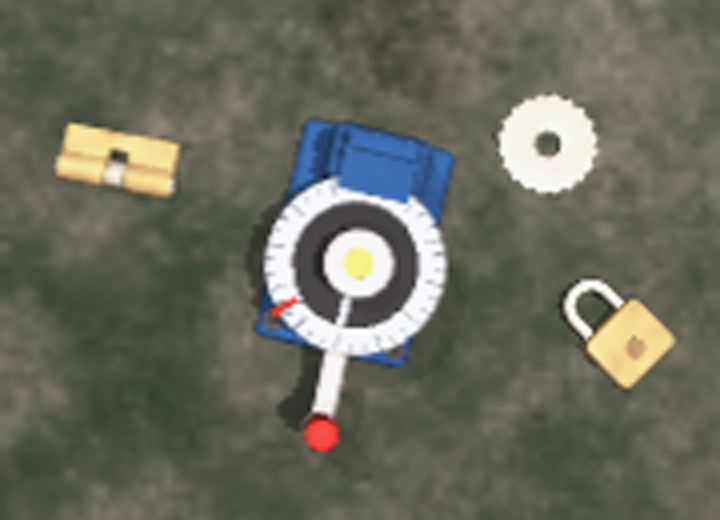

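View pics/scene0z.png

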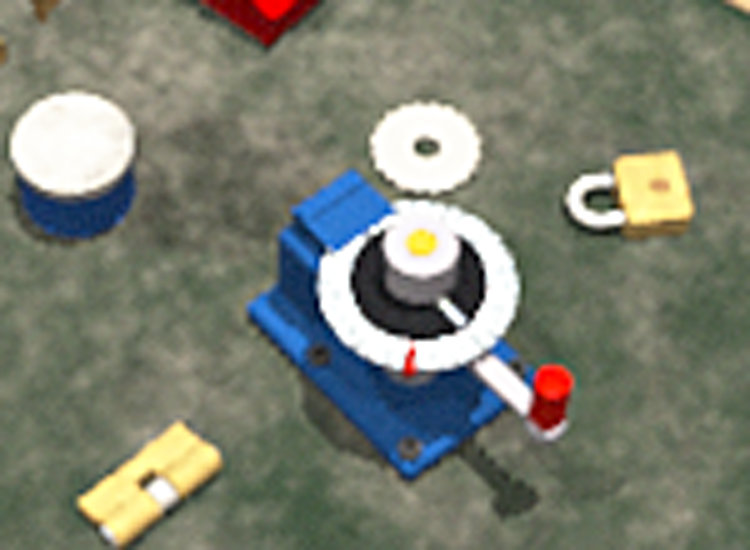

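Run:
```python
from h import *
T=load("pics/top0.npz");S=load("pics/scene0.npz")
def cents(d,lo,hi,box):
    h=cv2.cvtColor(d["image"],cv2.COLOR_RGB2HSV);m=cv2.inRange(h,lo,hi)
    mm=np.zeros_like(m);x0,x1,y0,y1=box;mm[y0:y1,x0:x1]=m[y0:y1,x0:x1]
    n,l,s,c=cv2.connectedComponentsWithStats(mm)
    return [(s[i,:].tolist(),c[i]) for i in range(1,n) if s[i,4]>4]
bT=(220,310,180,280);bS=(240,320,160,225)
for nm,d,b in (("T",T,bT),("S",S,bS)):
    print(nm,"red low",cents(d,(0,120,60),(8,255,255),b)); print(" yel",cents(d,(20,100,120),(35,255,255),b))
    for s,c in cents(d,(0,120,60),(8,255,255),b)+cents(d,(20,100,120),(35,255,255),b):
        print(c,"depthpt",depthpt(d,*c))
def tri(p,q):
    A=[];B=[]
    for d,(u,v) in ((T,p),(S,q)):
        o=-d["R"].T@d["t"];w=d["R"].T@undist(d,u,v);w/=np.linalg.norm(w);P=np.eye(3)-np.outer(w,w);A.append(P);B.append(P@o)
    return np.linalg.lstsq(np.vstack(A),np.hstack(B),rcond=None)[0]
y=[cents(d,(20,100,120),(35,255,255),b)[0][1] for d,b in((T,bT),(S,bS))]
print("knobtop tri",tri(*y),plane(T,*y[0],.118),plane(S,*y[1],.118))
# handle top: top img zoom (321,433)->; scene (552,382)
ht=(185+321/4-.4,150+433/4-.4);hs=(190+552/5-.4,130+380/5-.4)
print("handle top tri",tri(ht,hs),depthpt(T,*ht),depthpt(S,*hs))
for z in(.06,.07,.08,.09):print(z,plane(T,*ht,z),plane(S,*hs,z))
# mark inner end and pointer tip, by zoom readings
for nm,d,o,s,mk,pt in(("T",T,(185,150),4,(293,302),(343,325)),("S",S,(190,130),5,(411,350),(463,322))):
    for q in(mk,pt):
        print(nm,plane(d,o[0]+q[0]/s-.4,o[1]+q[1]/s-.4,.086))
# background heights of objects
for q in((118,160),(548,142),(635,345)): print(plane(T,185+q[0]/4,150+q[1]/4,.015))
```

```text
T red low [([253, 225, 6, 4, 11], array([255.27272727, 226.36363636])), ([261, 254, 9, 9, 68], array([264.97058824, 258.05882353]))]
 yel [([220, 184, 10, 6, 23], array([225.08695652, 186.56521739])), ([220, 192, 8, 3, 12], array([223.83333333, 193.16666667])), ([220, 195, 7, 3, 9], array([222.44444444, 196.        ])), ([272, 213, 6, 7, 35], array([274.42857143, 215.62857143]))]
[255.27272727 226.36363636] depthpt [ 0.52239342 -0.02478791  0.08585395]
[264.97058824 258.05882353] depthpt [ 0.45712497 -0.04329788  0.10844627]
[225.08695652 186.56521739] depthpt [0.61611044 0.0435518  0.01028062]
[223.83333333 193.16666667] depthpt [0.60017018 0.04621521 0.0165862 ]
[222.44444444 196.        ] depthpt [0.59350767 0.04937308 0.01848708]
[274.42857143 215.62857143] depthpt [ 0.54356495 -0.0641903   0.1200313 ]
S red low [([270, 200, 3, 6, 11], array([271.36363636, 202.63636364])), ([296, 203, 9, 13, 82], array([299.90243902, 208.65853659]))]
 yel [([312, 161, 8, 16, 73], array([316.36986301, 166.76712329])), ([271, 176, 6, 5, 23], array([273.7826087 , 178.08695652]))]
[271.36363636 202.6
[... 420 characters left out ...]
4005 -0.04365571  0.10016171] [ 0.45755955 -0.04305836  0.10848661] [ 0.45434834 -0.04102899  0.1056607 ]
0.06 [ 0.45349488 -0.0443513   0.06      ] [ 0.46505745 -0.06622545  0.06      ]
0.07 [ 0.45433319 -0.04408464  0.07      ] [ 0.46271208 -0.06070726  0.07      ]
0.08 [ 0.4551715  -0.04381798  0.08      ] [ 0.46036672 -0.05518906  0.08      ]
0.09 [ 0.45600981 -0.04355132  0.09      ] [ 0.45802135 -0.04967087  0.09      ]
T [ 0.52495907 -0.03031418  0.086     ]
T [ 0.51225661 -0.0565757   0.086     ]
S [ 0.52221773 -0.02674497  0.086     ]
S [ 0.51076013 -0.05420152  0.086     ]
[0.60811687 0.0679529  0.015     ]
[ 0.61360921 -0.1824473   0.015     ]
[ 0.4949014  -0.22888353  0.015     ]
```

Run:
```python
from h import *
T=load("pics/top0.npz");S=load("pics/scene0.npz")
print(proj(T,(.231,.526,.23)),proj(S,(.231,.526,.23)),proj(T,(0,0,0)))
# height map of top
R,t=T["R"],T["t"]
pts=np.array([[depthpt(T,u,v) if T["range_z"][v,u]>0 else [np.nan]*3 for u in range(0,512,4)] for v in range(0,384,4)]).reshape(-1,3)
for x0 in np.arange(.1,.9,.1):
    print(round(x0,1),[ (round(y0,1),round(float(np.nanmax(pts[s][:,2])),3)) for y0 in np.arange(-.3,.7,.1) if (s:=(pts[:,0]>=x0)&(pts[:,0]<x0+.1)&(pts[:,1]>=y0)&(pts[:,1]<y0+.1)).any()])
# column heights
for q in((380,160),(380,190),(340,150)): print(depthpt(T,185+q[0]/4,150+q[1]/4))
for q in((355,260),(300,250),(275,215),(325,395)): print(depthpt(T,185+q[0]/4,150+q[1]/4))
```

```text
[-41.06320223 388.88109855] [229.21011865 509.14899489] [248.92849761 451.83108575]
0.1 [(np.float64(-0.2), -0.141), (np.float64(-0.1), -0.138), (np.float64(0.0), -0.143), (np.float64(0.1), -0.153)]
0.2 [(np.float64(-0.3), 0.005), (np.float64(-0.2), 0.005), (np.float64(-0.1), 0.005), (np.float64(0.0), 0.004), (np.float64(0.1), 0.003), (np.float64(0.2), 0.004), (np.float64(0.3), 0.213), (np.float64(0.4), 0.128), (np.float64(0.5), 0.013)]
0.3 [(np.float64(-0.3), 0.027), (np.float64(-0.2), 0.008), (np.float64(-0.1), 0.003), (np.float64(0.0), 0.004), (np.float64(0.1), 0.004), (np.float64(0.2), 0.183), (np.float64(0.3), 0.231), (np.float64(0.4), 0.178), (np.float64(0.5), 0.121)]
0.4 [(np.float64(-0.3), 0.02), (np.float64(-0.2), 0.004), (np.float64(-0.1), 0.106), (np.float64(0.0), 0.004), (np.float64(0.1), 0.003), (np.float64(0.2), 0.184), (np.float64(0.3), 0.276), (np.float64(0.4), 0.275), (np.float64(0.5), 0.105)]
0.5 [(np.float64(-0.3), 0.021), (np.float64(-0.2), 0.085), (np.float64(-0.1), 0.123), (np.float64(0.0), 0.016), (np.float64(0.1), 0.004), (np.float64(0.2), 0.178), (np.float64(
[... 430 characters left out ...]
.0), 0.003), (np.float64(0.1), 0.05), (np.float64(0.2), 0.01), (np.float64(0.3), 0.004), (np.float64(0.4), 0.097), (np.float64(0.5), 0.034), (np.float64(0.6), 0.009)]
0.8 [(np.float64(-0.3), 0.423), (np.float64(-0.2), 0.408), (np.float64(-0.1), 0.418), (np.float64(0.0), 0.421), (np.float64(0.1), 0.425), (np.float64(0.2), 0.443), (np.float64(0.3), 0.446), (np.float64(0.4), 0.309), (np.float64(0.5), 0.163), (np.float64(0.6), 0.019)]
[ 0.59917053 -0.07955703  0.08212079]
[ 0.58282895 -0.07895036  0.08479226]
[ 0.60645743 -0.05885419  0.06674743]
[ 0.54488633 -0.06286104  0.11954644]
[ 0.55154899 -0.0354201   0.08779518]
[ 0.5750666  -0.02263255  0.00150036]
[ 0.47388014 -0.04745734  0.07228801]
```

The machine on the left is up to 0.277 m tall, so I'll rise first and then cross. Axis is about (0.543,-0.063), handle about (0.456,-0.043) with its top at z≈0.105, and the mark about 0.83 rad clockwise. The radii and heights agree with the given sizes.

>>> apply_moves --moves '[0.03, 0, 0, -0.04, 0, 0, 0, 0.03, 0, 0, -0.04, 0, 0, 0, 0.03, 0, 0, -0.04, 0, 0, 0, 0.03, 0, 0, -0.04, 0, 0, 0, 0.03, -0.027, -0.027, 0, 0, 0, 0, 0.03, -0.027, -0.027, 0, 0, 0, 0, 0.03, -0.027, -0.027, 0, 0, 0, 0, 0.03, -0.027, -0.027, 0, 0, 0, 0]' --newtons 40

```text
clock: 0.82
position: [0.2862, 0.3857, 0.3933]
ee_rot: [-0.002, 0.2, 0.98, -0.004]
contact_force: [1.9, -0.9, 0.5]
width: 0.0303
```

>>> apply_moves --moves '[0.03, -0.027, -0.027, 0, 0, 0, 0, 0.03, -0.027, -0.027, 0, 0, 0, 0, 0.03, -0.027, -0.027, 0, 0, 0, 0, 0.03, -0.027, -0.027, 0, 0, 0, 0, 0.03, -0.027, -0.027, 0, 0, 0, 0, 0.03, -0.027, -0.027, 0, 0, 0, 0, 0.03, -0.027, -0.027, 0, 0, 0, 0, 0.03, -0.027, -0.027, 0, 0, 0, 0]'

```text
clock: 1.48
position: [0.4013, 0.0887, 0.3946]
ee_rot: [-0.001, 0.197, 0.98, -0.004]
contact_force: [0.6, 0.6, -0.4]
width: 0.0296
```

>>> apply_moves --moves '[0.03, -0.025, -0.025, 0, 0, 0, 0, 0.03, -0.025, -0.025, 0, 0, 0, 0, 0.03, -0.025, -0.025, 0.02, 0, 0, 0, 0.03, -0.025, -0.025, 0.04, 0, 0, 0, 0.03, 0, 0, 0.04, 0, 0, -0.05, 0.03, 0, 0, 0.04, 0, 0, -0.05, 0.03, 0, 0, 0.03, 0, 0, -0.05, 0.03, 0, 0, 0, 0, 0, 0]'

```text
clock: 2.15
position: [0.456, -0.053, 0.2287]
ee_rot: [0.003, 0.127, 0.992, -0.006]
contact_force: [-1.6, 0.4, -0.3]
width: 0.0299
```

```bash
cat > snap.py <<'E'
import sys,cv2,numpy as np
from rig import manip, imaging
tag=sys.argv[1]
for n in sys.argv[2:]:
    d=imaging.get_image(n); np.savez(f"pics/{n}{tag}.npz",**d); cv2.imwrite(f"pics/{n}{tag}.png",d["image"][:,:,::-1])
s=manip.get_state();print(s["clock"],s["position"].round(4),s["ee_rot"].round(4),s["contact_force"].round(2),s["width"],"q6",s["qpos"][5].round(3))
w,x,y,z=s["ee_rot"];print("yaw_x deg",np.degrees(np.arctan2(2*(x*y+w*z),1-2*(y*y+z*z))))
E
python3 snap.py 1 wrist top
```

```text
2.25 [ 0.4596 -0.0535  0.2341] [ 0.0078  0.1277  0.9918 -0.0066] [-0.22 -0.45  0.07] 0.03001207947063591 q6 -1.569
yaw_x deg 165.33684333740666
```

View pics/wrist1.png

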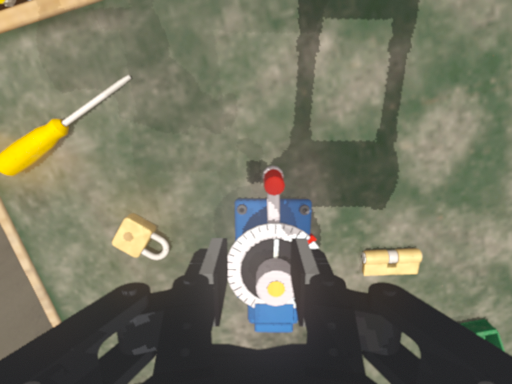

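The wrist view shows the handle at (274,182), lever straight down the image to the dial at (275,265), pointer toward the lever and red mark at (312,238).

Run:
```python
from h import *
from scipy.spatial.transform import Rotation as Ro
W=load("pics/wrist1.npz");T=load("pics/top1.npz")
h=cv2.cvtColor(W["image"],cv2.COLOR_RGB2HSV)
def cc(lo,hi):
    n,l,s,c=cv2.connectedComponentsWithStats(cv2.inRange(h,lo,hi)); return [(s[i].tolist(),c[i].round(1)) for i in range(1,n) if s[i,4]>8 and 100<c[i][1]<330 and 200<c[i][0]<340]
r=cc((0,130,60),(8,255,255));y=cc((20,100,120),(35,255,255))
print(r,y)
for s,c in r: print(c,depthpt(W,*c),plane(W,*c,.0875),plane(W,*c,.086))
for s,c in y: print(c,depthpt(W,*c),plane(W,*c,.118))
# handle top disc centre approx (274,187)
for q in((273.5,186),(275,188)): print(depthpt(W,*q),plane(W,*q,.105))
q=[0.0078,0.1277,0.9918,-0.0066];M=Ro.from_quat(q[1:]+q[:1]).as_matrix();print(M.round(4))
cv2.imwrite("pics/w1z.png",cv2.resize(W["image"][150:320,200:360,::-1],None,fx=3.5,fy=3.5,interpolation=cv2.INTER_CUBIC))
```

```text
[([264, 170, 21, 25, 409], array([273.6, 182.4])), ([308, 234, 9, 10, 47], array([311.7, 238.5]))] [([268, 281, 17, 16, 198], array([275.7, 288.5]))]
[273.6 182.4] [ 0.45119255 -0.04050304  0.10580895] [ 0.45547565 -0.04095457  0.0875    ] [ 0.45582656 -0.04099157  0.086     ]
[311.7 238.5] [ 0.51804964 -0.01913567  0.08449404] [ 0.51669617 -0.01929163  0.0875    ] [ 0.51737157 -0.01921381  0.086     ]
[275.7 288.5] [ 0.5405274  -0.06109348  0.11966091] [ 0.54152892 -0.06127304  0.118     ]
[ 0.45448874 -0.04136038  0.10451842] [ 0.45437066 -0.04134701  0.105     ]
[ 0.45622942 -0.04052707  0.10553444] [ 0.45636448 -0.04054029  0.105     ]
[[-0.9673  0.2534  0.0138]
 [ 0.2532  0.9673 -0.0151]
 [-0.0172 -0.0111 -0.9998]]
```

View pics/w1z.png

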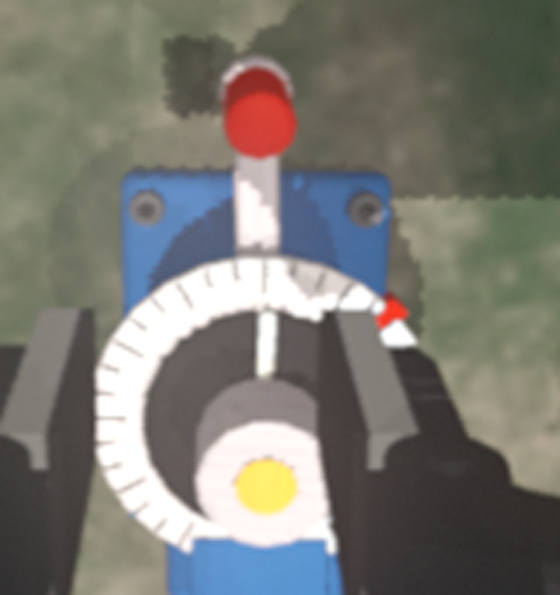

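>>> apply_moves --moves '[0.03, 0.0068, 0.01, 0, -0.011, 0.017, 0, 0.03, 0, 0, 0.03, 0, 0, 0, 0.03, 0, 0, 0.03, 0, 0, 0, 0.03, 0, 0, 0.03, 0, 0, 0, 0.03, 0, 0, 0.02, 0, 0, 0, 0.03, 0, 0, 0, 0, 0, 0, 0.03, 0, 0, 0, 0, 0, 0, 0.03, 0, 0, 0, 0, 0, 0]'

```text
clock: 2.92
position: [0.4729, -0.0386, 0.142]
ee_rot: [0.019, 0.129, 0.991, 0.001]
contact_force: [0.4, -0.5, -0.1]
width: 0.0299
```

```bash
python3 snap.py 2 wrist
```

```text
2.9667 [ 0.4737 -0.0388  0.1426] [0.0202 0.1287 0.9915 0.0011] [ 0.87  0.1  -0.18] 0.029784810180106206 q6 -1.549
yaw_x deg 165.19489210929797
```

View pics/wrist2.png

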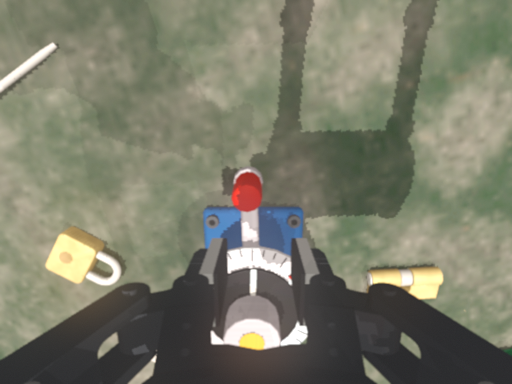

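```bash
cat > tgt.py <<'E'
import sys,numpy as np
from scipy.spatial.transform import Rotation as Ro
from rig import manip
s=manip.get_state();q=s["ee_rot"];M=Ro.from_quat([q[1],q[2],q[3],q[0]]).as_matrix()
d=M.T@np.array([0,0,-1.]);print("pos",s["position"].round(4),"zaxis",M[:,2].round(4),"tiltfix",np.cross([0,0,1],d).round(4),"F",s["contact_force"].round(2),"w",s["width"].round(4),"t",s["clock"].round(2))
print("F tool",(M.T@s["contact_force"]).round(2),"yaw_x",np.degrees(np.arctan2(M[1,0],M[0,0])).round(2),"polar",)
ax=np.array([.5418,-.0625]);r=s["position"][:2]-ax
print("r",np.hypot(*r).round(4),"phi",(np.degrees(np.arctan2(r[1],r[0]))%360).round(2))
if len(sys.argv)>3:
    t=np.array([float(a) for a in sys.argv[1:4]]);print("tool delta",(M.T@(t-s["position"])).round(4))
E
python3 tgt.py .4555 -.042 .078
```

```text
Traceback (most recent call last):
  File "tgt.py", line 5, in <module>
    d=M.T@np.array([0,0,-1.]);print("pos",s["position"].round(4),"zaxis",M[:,2].round(4),"tiltfix",np.cross([0,0,1],d).round(4),"F",s["contact_force"].round(2),"w",s["width"].round(4),"t",s["clock"].round(2))
                                                                                                                                                                    ^^^^^^^^^^^^^^^^
AttributeError: 'float' object has no attribute 'round'
```

```bash
sed -i 's/s\["width"\].round(4)/round(s["width"],4)/;s/s\["clock"\].round(2)/round(s["clock"],2)/' tgt.py; python3 tgt.py .4555 -.042 .078
```

```text
pos [ 0.4737 -0.0388  0.1426] zaxis [ 0.0404 -0.0031 -0.9992] tiltfix [ 0.0073  0.0399 -0.    ] F [ 0.87  0.1  -0.18] w 0.0298 t 2.97
F tool [-0.8   0.31  0.21] yaw_x 165.19 polar
r 0.0721 phi 160.83
tool delta [ 0.0193 -0.0082  0.0638]
```

>>> apply_moves --moves '[0.03, 0.01, -0.004, 0, 0.004, 0.02, 0, 0.03, 0.009, -0.004, 0, 0.003, 0.02, 0, 0.03, 0, 0, 0, 0, 0, 0, 0.03, 0, 0, 0, 0, 0, 0, 0.03, 0, 0, 0.01, 0, 0, 0, 0.03, 0, 0, 0, 0, 0, 0, 0.03, 0, 0, 0, 0, 0, 0, 0.03, 0, 0, 0, 0, 0, 0]'

```text
clock: 3.63
position: [0.4549, -0.043, 0.1389]
ee_rot: [0.004, 0.129, 0.992, -0.001]
contact_force: [0.7, 0.3, 0.7]
width: 0.0299
```

```bash
python3 tgt.py .4555 -.042 .078; python3 snap.py 3 wrist;python3 - <<'E'
from h import *
W=load("pics/wrist3.npz")
h=cv2.cvtColor(W["image"],cv2.COLOR_RGB2HSV)
n,l,s,c=cv2.connectedComponentsWithStats(cv2.inRange(h,(0,130,60),(8,255,255)))
for i in range(1,n):
    if s[i,4]>8: print(s[i],c[i],depthpt(W,*c[i]),plane(W,*c[i],.095))
E
```

```text
pos [ 0.4549 -0.043   0.1389] zaxis [ 0.0081 -0.0022 -1.    ] tiltfix [-0.      0.0084  0.    ] F [0.65 0.32 0.65] w 0.0299 t 3.63
F tool [-0.55  0.48 -0.65] yaw_x 165.14 polar
r 0.0891 phi 167.35
tool delta [0.0002 0.0011 0.0609]
3.6833 [ 0.4551 -0.043   0.139 ] [ 4.400e-03  1.293e-01  9.916e-01 -6.000e-04] [-0.37  0.1  -1.01] 0.03013836884455923 q6 -1.558
yaw_x deg 165.14070080685985
[247 200  31  42 958] [262.02400835 220.5908142 ] [ 0.44907545 -0.03956922  0.1061555 ] [ 0.45300327 -0.04049426  0.095     ]
```

View pics/wrist3.png

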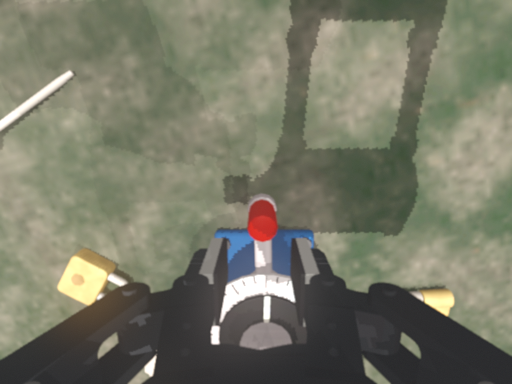

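The handle, at (262,222), lies centred between the fingertips at columns 222 and 302. I'll descend.

>>> apply_moves --moves '[0.03, 0, 0.001, 0.015, 0, 0.008, 0, 0.03, 0, 0, 0.015, 0, 0, 0, 0.03, 0, 0, 0.015, 0, 0, 0, 0.03, 0, 0, 0.01, 0, 0, 0, 0.03, 0, 0, 0, 0, 0, 0, 0.03, 0, 0, 0, 0, 0, 0, 0.03, 0, 0, 0, 0, 0, 0, 0.03, 0, 0, 0, 0, 0, 0]'

```text
clock: 4.35
position: [0.4594, -0.043, 0.0858]
ee_rot: [0.004, 0.129, 0.992, -0.0]
contact_force: [-0.7, 0.4, -1.0]
width: 0.03
```

```bash
python3 tgt.py .4555 -.042 .078; python3 snap.py 4 wrist top
```

```text
pos [ 0.4594 -0.043   0.0858] zaxis [ 0.0082 -0.0019 -1.    ] tiltfix [ 0.0002  0.0084 -0.    ] F [-0.74  0.45 -1.03] w 0.03 t 4.35
F tool [0.84 0.24 1.03] yaw_x 165.13 polar
r 0.0847 phi 166.67
tool delta [ 0.004  -0.0001  0.0078]
4.45 [ 0.4595 -0.043   0.0859] [ 4.400e-03  1.294e-01  9.916e-01 -5.000e-04] [0.29 0.43 0.21] 0.030097893920578104 q6 -1.556
yaw_x deg 165.13029088969756
```

View pics/wrist4.png

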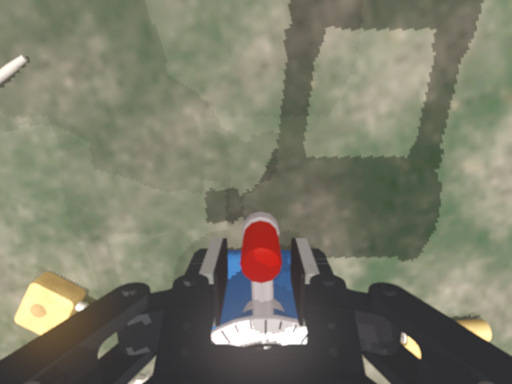

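>>> apply_moves --moves '[0.03, 0.005, 0, 0.003, 0, 0.008, 0, 0.03, 0, 0, 0.003, 0, 0, 0, 0.03, 0, -0.003, 0, 0, 0, 0, 0.03, 0, -0.003, 0, 0, 0, -0.02, 0.03, 0, -0.004, 0, 0, 0, -0.04, 0.03, 0, -0.004, 0, 0, 0, -0.04, 0.03, 0, -0.004, 0, 0, 0, -0.04, 0.03, 0, -0.004, 0, 0, 0, -0.04]'

```text
clock: 5.12
position: [0.4527, -0.0594, 0.0805]
ee_rot: [0.004, 0.038, 0.999, 0.005]
contact_force: [1.8, 5.4, 0.4]
width: 0.0302
```

```bash
python3 tgt.py; python3 snap.py 5 wrist
```

```text
pos [ 0.4527 -0.0594  0.0805] zaxis [ 0.009   0.0094 -0.9999] tiltfix [ 0.0101  0.0083 -0.    ] F [1.81 5.43 0.37] w 0.0302 t 5.12
F tool [-1.4   5.55 -0.3 ] yaw_x 175.62 polar
r 0.0891 phi 178.03
5.1667 [ 0.4527 -0.06    0.0805] [0.0042 0.0375 0.9993 0.0046] [ 1.85  4.16 -0.66] 0.02989092755398547 q6 -1.798
yaw_x deg 175.69502299555904
```

View pics/wrist5.png

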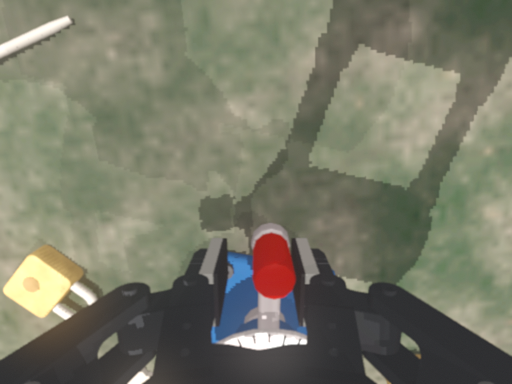

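The handle, at (273,265), bears on the right finger. The force is about 5.5 N and it is moving.

>>> apply_moves --moves '[0.03, 0, -0.005, 0, 0.005, 0.004, -0.055, 0.03, 0, -0.005, 0, 0.005, 0.004, -0.055, 0.03, 0, -0.005, 0, 0, 0, -0.055, 0.03, 0, -0.005, 0, 0, 0, -0.055, 0.03, 0, -0.005, 0, 0, 0, -0.055, 0.03, 0, 0, 0, 0, 0, 0, 0.03, 0, 0, 0, 0, 0, 0, 0.03, 0, 0, 0, 0, 0, 0]'

```text
clock: 5.83
position: [0.455, -0.0795, 0.0803]
ee_rot: [0.003, -0.099, 0.995, 0.006]
contact_force: [0.9, 1.6, -0.1]
width: 0.03
```

```bash
python3 tgt.py; python3 snap.py 6 wrist top
```

```text
pos [ 0.455  -0.0795  0.0803] zaxis [ 0.0046  0.0121 -0.9999] tiltfix [ 0.011   0.0069 -0.    ] F [ 0.86  1.58 -0.09] w 0.03 t 5.83
F tool [-1.15  1.38  0.11] yaw_x -168.67 polar
r 0.0885 phi 191.08
5.9333 [ 0.4549 -0.0795  0.0803] [ 0.0029 -0.0991  0.9951  0.0058] [ 0.15  1.13 -0.59] 0.029691936459771483 q6 -2.113
yaw_x deg -168.62743017493892
```

View pics/wrist6.png

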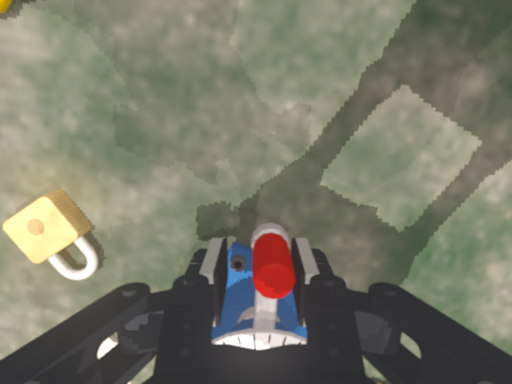

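View pics/top6.png

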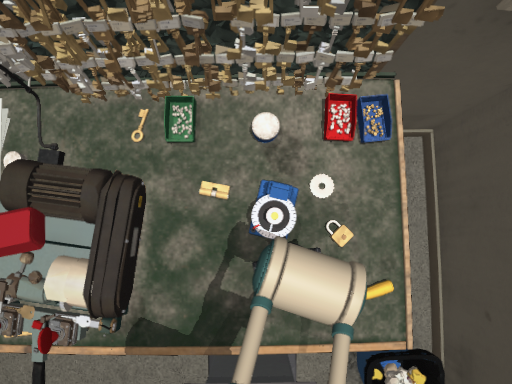

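The nut is freed by about 0.37 rad; the handle is at (273,265) in the wrist view and the dial at (274,215) in the top view. I'll back off and lift.

>>> apply_moves --moves '[0.03, 0, 0.005, 0, 0, 0, 0, 0.03, 0, 0, -0.02, 0.005, 0.003, 0, 0.03, 0, 0, -0.03, 0.005, 0.003, 0, 0.03, 0, 0, -0.03, 0, 0, 0, 0.06, 0, 0, -0.02, 0, 0, 0, 0.06, 0, 0, 0, 0, 0, 0, 0.06, 0, 0, 0, 0, 0, 0, 0.06, 0, 0, 0, 0, 0, 0]'

```text
clock: 6.6
position: [0.4506, -0.0727, 0.1828]
ee_rot: [-0.003, -0.098, 0.995, 0.0]
contact_force: [-0.4, 0.3, 0.4]
width: 0.06
```

```bash
python3 tgt.py .542 -.0625 .18; python3 snap.py 7 wrist
```

```text
pos [ 0.4506 -0.0727  0.1828] zaxis [-5.9e-03  3.0e-04 -1.0e+00] tiltfix [ 0.0015 -0.0058  0.    ] F [-0.35  0.27  0.4 ] w 0.06 t 6.6
F tool [ 0.29  0.33 -0.4 ] yaw_x -168.75 polar
r 0.0918 phi 186.4
tool delta [-0.0917 -0.0078  0.0022]
6.65 [ 0.4501 -0.0726  0.1823] [-3.600e-03 -9.800e-02  9.952e-01  8.000e-04] [-0.22 -0.56 -0.25] 0.0601574662042449 q6 -2.078
yaw_x deg -168.7508446973847
```

View pics/wrist7.png

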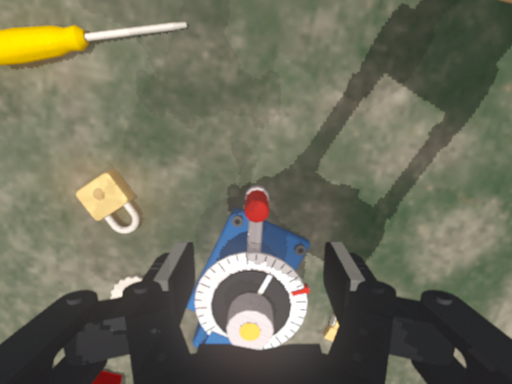

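The wrist view now shows the lever swung clear of the pointer at (265,285), with the red mark at (300,291), the knob cap at (250,331) and the handle at (257,205).

```bash
cat > ang.py <<'E'
import sys
from h import *
W=load(sys.argv[1]);h=cv2.cvtColor(W["image"],cv2.COLOR_RGB2HSV)
y0=int(sys.argv[2]) if len(sys.argv)>2 else 230
def cc(lo,hi,mn):
    m=cv2.inRange(h,lo,hi);n,l,s,c=cv2.connectedComponentsWithStats(m);return [(s[i],c[i],l==i) for i in range(1,n) if s[i,4]>mn and 150<c[i][0]<360]
for s,c,m in cc((20,100,120),(35,255,255),30): print("knob",s,c,plane(W,*c,.118)); ax=plane(W,*c,.118)[:2]
for s,c,m in cc((0,120,60),(8,255,255),8):
    p=plane(W,*c,.087);d=p[:2]-ax
    print("red",s,c,p,"z095",plane(W,*c,.095),"r",np.hypot(*d),np.degrees(np.arctan2(d[1],d[0]))%360)
# black dial ring: bright pixels at radius 22..33mm at z .089
out=[]
vs,us=np.mgrid[100:384,150:400]
best={}
for u,v in zip(us.ravel(),vs.ravel()):
    p=plane(W,u,v,.089)[:2]-ax;r=np.hypot(*p)
    if .024<r<.031:
        g=W["image"][v,u].astype(int)
        if g.min()>130: out.append((np.degrees(np.arctan2(p[1],p[0]))%360,r,u,v))
out=np.array(out)
print(len(out));
if len(out): print(np.histogram(out[:,0],bins=np.arange(0,361,10))[0]); k=(out[:,0]>90)&(out[:,0]<200);print("pointer",np.median(out[k,0]),out[k,2:].mean(0))
E
python3 ang.py pics/wrist7.npz
```

```text
knob [325 321  15  20  66] [332.68181818 330.46969697] [ 5.28912318e-01 -5.20546646e-04  1.18000000e-01]
knob [240 323  20  17 274] [249.41970803 331.20437956] [ 0.5415095  -0.06142314  0.118     ]
red [245 191  24  31 607] [256.64250412 206.25700165] [ 0.45408995 -0.07333763  0.087     ] z095 [ 0.4517509 -0.0737595  0.095    ] r 0.08822773142973385 187.7610756585794
red [292 284  18  11  82] [302.24390244 290.3902439 ] [ 0.51778861 -0.02241543  0.087     ] z095 [ 0.51331272 -0.02454553  0.095     ] r 0.045653941424865466 121.30411246194011
318
[ 3  3 27 38 41 23  0  0  0  0  0  0  0  0  0  8 43  1  0  0  0  0  0  0
  0  0  0  0  0  0  0  4 28 41 38 20]
pointer 163.90115909082638 [265.73076923 282.09615385]
```

```bash
python3 tgt.py .5415 -.0615 .14
```

```text
pos [ 0.4501 -0.0726  0.1823] zaxis [-7.3e-03  9.0e-04 -1.0e+00] tiltfix [ 0.0023 -0.007   0.    ] F [-0.22 -0.56 -0.25] w 0.0602 t 6.65
F tool [ 0.32 -0.51  0.25] yaw_x -168.75 polar
r 0.0923 phi 186.26
tool delta [-0.0921 -0.0071  0.0416]
```

>>> apply_moves --moves '[0.06, -0.02, -0.002, 0, 0, 0, 0, 0.06, -0.02, -0.002, 0, 0, 0, 0, 0.06, -0.02, -0.002, 0, 0, 0, 0, 0.06, -0.02, -0.002, 0, 0, 0, 0, 0.06, -0.011, 0, 0.02, 0, 0, 0, 0.06, 0, 0, 0, 0, 0, 0, 0.06, 0, 0, 0, 0, 0, 0, 0.06, 0, 0, 0, 0, 0, 0]'

```text
clock: 7.32
position: [0.5355, -0.0603, 0.1493]
ee_rot: [-0.015, -0.097, 0.995, 0.004]
contact_force: [-0.0, -0.3, 0.5]
width: 0.0599
```

```bash
python3 tgt.py .5415 -.0615 .094
```

```text
pos [ 0.5355 -0.0603  0.1493] zaxis [-0.0303  0.0056 -0.9995] tiltfix [ 0.0113 -0.0287  0.    ] F [-0.01 -0.28  0.54] w 0.0599 t 7.32
F tool [ 0.08 -0.26 -0.54] yaw_x -168.83 polar
r 0.0067 phi 160.52
tool delta [-0.0073 -0.003   0.0551]
```

>>> apply_moves --moves '[0.06, -0.003, -0.001, 0, 0.006, -0.014, 0, 0.06, -0.003, -0.001, 0, 0.005, -0.014, 0, 0.06, 0, 0, 0.01, 0, 0, 0, 0.06, 0, 0, 0.01, 0, 0, 0, 0.06, 0, 0, 0, 0, 0, 0, 0.06, 0, 0, 0, 0, 0, 0, 0.06, 0, 0, 0, 0, 0, 0, 0.06, 0, 0, 0, 0, 0, 0]'

```text
clock: 7.98
position: [0.539, -0.0618, 0.1305]
ee_rot: [0.002, -0.096, 0.995, -0.001]
contact_force: [-0.0, 0.1, -0.2]
width: 0.06
```

```bash
python3 tgt.py .5415 -.0615 .094; python3 snap.py 8 wrist
```

```text
pos [ 0.539  -0.0618  0.1305] zaxis [ 0.0045 -0.0015 -1.    ] tiltfix [-0.0024  0.0041  0.    ] F [-0.02  0.09 -0.23] w 0.06 t 7.98
F tool [-0.    0.09  0.23] yaw_x -168.94 polar
r 0.0029 phi 166.91
tool delta [-0.0024 -0.0001  0.0365]
8.0333 [ 0.5391 -0.0619  0.1306] [ 0.0022 -0.0964  0.9953 -0.001 ] [-0.08  0.07  0.13] 0.05981660501394419 q6 -2.006
yaw_x deg -168.9341455481831
```

View pics/wrist8.png

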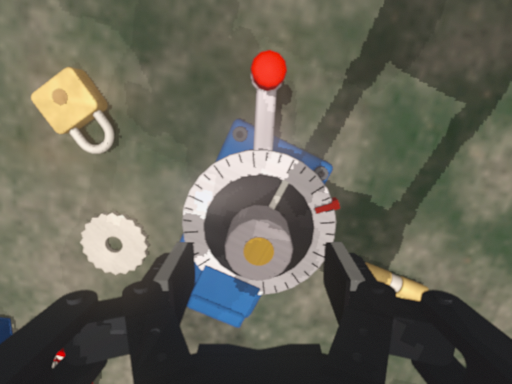

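The knob cap is at (259,250) between the fingers at columns 190 and 335. Pointer tip is at (285,180) and the mark at (327,206).

```bash
sed -i 's/(20,100,120),(35,255,255),30/(17,100,80),(35,255,255),100/' ang.py; python3 ang.py pics/wrist8.npz | cut -c1-200
```

```text
knob [244 237  30  29 672] [258.27827381 251.03571429] [ 0.54185583 -0.06136926  0.118     ]
red [ 250   50   37   41 1134] [268.18783069  69.19047619] [ 0.45123157 -0.07380679  0.087     ] z095 [ 0.45209566 -0.07383891  0.095     ] r 0.09147375923083165 187.81461184152735
red [315 197  26  16 182] [329.04395604 206.09340659] [ 0.51920232 -0.02287549  0.087     ] z095 [ 0.5171352 -0.025104   0.095    ] r 0.044664884958917954 120.47673115730093
714
[75 78 78 77 56 34  8  0  0  0  0  0  0  0  0  0 68  0  0  0  0  0  0  0
  0  0  0  0  0  0  0  3 28 56 75 78]
pointer 164.11833873147728 [279.86764706 191.22058824]
```

>>> apply_moves --moves '[0.06, -0.0027, 0, 0.012, -0.002, 0.004, 0, 0.06, 0, 0, 0.012, 0, 0, 0, 0.06, 0, 0, 0.008, 0, 0, 0, 0.06, 0, 0, 0.004, 0, 0, 0, 0.06, 0, 0, 0, 0, 0, 0, 0.06, 0, 0, 0, 0, 0, 0, 0.06, 0, 0, 0, 0, 0, 0, 0.06, 0, 0, 0, 0, 0, 0]'

```text
clock: 8.7
position: [0.5439, -0.0615, 0.0921]
ee_rot: [0.001, -0.096, 0.995, -0.0]
contact_force: [-0.4, -1.0, -0.7]
width: 0.0598
```

```bash
python3 tgt.py .5417 -.0615 .0945
```

```text
pos [ 0.5439 -0.0615  0.0921] zaxis [ 2.5e-03 -7.0e-04 -1.0e+00] tiltfix [-0.0012  0.0023  0.    ] F [-0.4  -1.04 -0.65] w 0.0598 t 8.7
F tool [ 0.6  -0.94  0.65] yaw_x -168.94 polar
r 0.0023 phi 24.45
tool delta [ 0.0022  0.0005 -0.0024]
```

>>> apply_moves --moves '[0.06, 0.0022, 0, -0.003, 0, 0.002, 0, 0.06, 0, 0, 0, 0, 0, 0, 0.03, 0, 0, 0, 0, 0, 0, 0.03, 0, 0, 0, 0, 0, 0, 0.03, 0, 0, 0, 0, 0, 0, 0.03, 0, 0, 0, 0, 0, 0, 0.03, 0, 0, 0, 0, 0, 0, 0.03, 0, 0, 0, 0, 0, 0]' --newtons 40

```text
clock: 9.37
position: [0.5422, -0.0615, 0.0971]
ee_rot: [0.002, -0.096, 0.995, -0.0]
contact_force: [0.0, 0.7, -0.2]
width: 0.0346
```

```bash
python3 tgt.py .5417 -.0615 .0945
```

```text
pos [ 0.5422 -0.0615  0.0971] zaxis [ 3.4e-03 -6.0e-04 -1.0e+00] tiltfix [-0.0013  0.0032  0.    ] F [ 0.01  0.7  -0.24] w 0.0346 t 9.37
F tool [-0.15  0.69  0.24] yaw_x -168.96 polar
r 0.0011 phi 65.5
tool delta [0.0005 0.0001 0.0026]
```

>>> apply_moves --moves '[0.03, 0, 0, 0.0002, 0, 0, 0.1, 0.03, 0, 0, 0.0002, 0, 0, 0.1, 0.03, 0, 0, 0.0002, 0, 0, 0.1, 0.03, 0, 0, 0.0002, 0, 0, 0.1, 0.03, 0, 0, 0.0002, 0, 0, 0.1, 0.03, 0, 0, 0.0002, 0, 0, 0.1, 0.03, 0, 0, 0.0002, 0, 0, 0.08, 0.03, 0, 0, 0, 0, 0, 0]'

```text
clock: 10.03
position: [0.5423, -0.0613, 0.0957]
ee_rot: [0.002, 0.256, 0.967, -0.0]
contact_force: [-0.6, 1.3, 0.2]
width: 0.0346
```

```bash
python3 tgt.py .5417 -.0615 .0945; python3 snap.py 9 wrist scene
```

```text
pos [ 0.5423 -0.0613  0.0957] zaxis [ 3.e-03 -9.e-04 -1.e+00] tiltfix [ 0.0007  0.003  -0.    ] F [-0.64  1.3   0.25] w 0.0346 t 10.03
F tool [ 1.2   0.81 -0.25] yaw_x 150.3 polar
r 0.0013 phi 67.84
tool delta [ 0.0004 -0.0004  0.0012]
10.1333 [ 0.5423 -0.0613  0.0957] [ 0.0016  0.2547  0.967  -0.    ] [-0.57  0.87  0.87] 0.034506431399719636 q6 -1.296
yaw_x deg 150.4902295092535
```

View pics/wrist9.png

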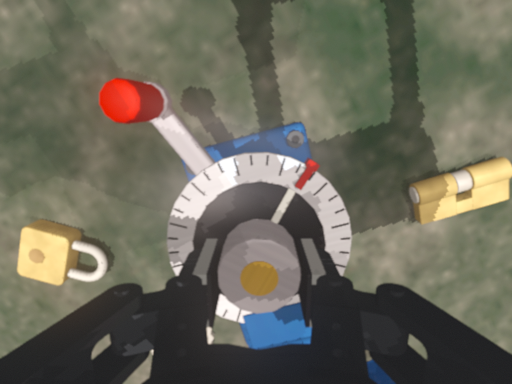

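Pointer end at about (296,190) now stands almost at the mark's inner end at (300,187).

```bash
python3 ang.py pics/wrist9.npz
python3 - <<'E'
from h import *
W=load("pics/wrist9.npz")
cv2.imwrite("pics/w9z.png",cv2.resize(W["image"][140:300,160:360,::-1],None,fx=4,fy=3.75*4/3.75,interpolation=cv2.INTER_CUBIC)[:600])
E
```

```text
knob [ 240  261   38   35 1024] [258.82714844 277.92480469] [ 0.54117959 -0.06084642  0.118     ]
red [296 160  23  29 268] [307.19402985 172.59328358] [ 0.51952444 -0.02225336  0.087     ] z095 [ 0.51755636 -0.02252506  0.095     ] r 0.0442534672517732 119.29744432401036
280
[  0   0   0   0   0   0   0   0   0   0   0  14 102   0   0   0   0   0
   0   0   0   0   0   0   0   0   0   0   0   0   0  43  49  41  30   1]
pointer 123.15301884758385 [285.13793103 201.29310345]
```

View pics/w9z.png

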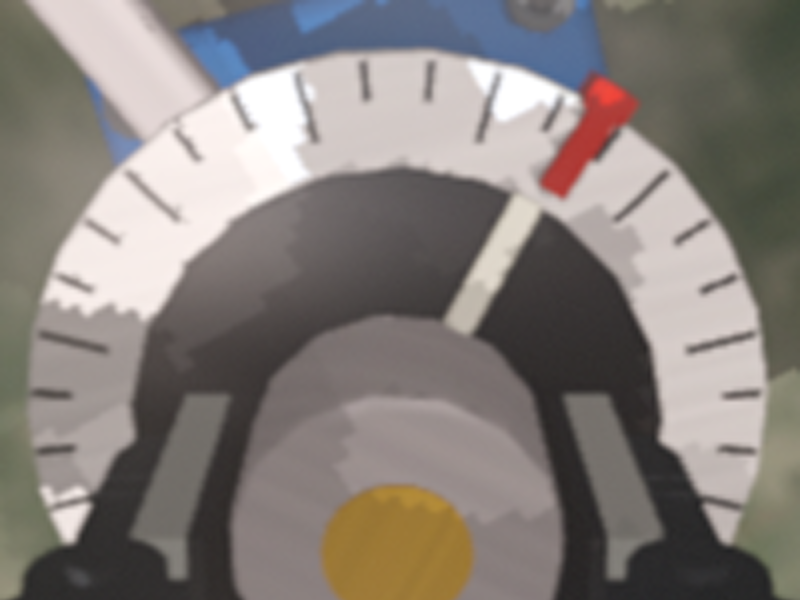

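>>> apply_moves --moves '[0.03, 0, 0, 0.0001, 0, 0, 0.03, 0.03, 0, 0, 0, 0, 0, 0.025, 0.03, 0, 0, 0, 0, 0, 0, 0.03, 0, 0, 0, 0, 0, 0, 0.03, 0, 0, 0, 0, 0, 0, 0.055, 0, 0, 0, 0, 0, 0, 0.055, 0, 0, 0, 0, 0, 0, 0.055, 0, 0, 0, 0, 0, 0]'

```text
clock: 10.8
position: [0.5423, -0.0619, 0.0954]
ee_rot: [0.002, 0.278, 0.961, -0.0]
contact_force: [1.0, -0.1, -0.4]
width: 0.0551
```

```bash
python3 tgt.py .5417 -.0615 .0945; python3 snap.py 10 wrist;python3 ang.py pics/wrist10.npz
python3 - <<'E'
from h import *
W=load("pics/wrist10.npz")
cv2.imwrite("pics/w10z.png",cv2.resize(W["image"][140:290,160:360,::-1],None,fx=4,fy=4,interpolation=cv2.INTER_CUBIC)[:600])
E
```

```text
pos [ 0.5423 -0.0619  0.0954] zaxis [ 0.0029 -0.0017 -1.    ] tiltfix [ 0.0001  0.0034 -0.    ] F [ 0.96 -0.15 -0.45] w 0.0551 t 10.8
F tool [-0.89  0.39  0.45] yaw_x 147.69 polar
r 0.0008 phi 51.15
tool delta [ 0.0007 -0.      0.0009]
10.85 [ 0.5424 -0.0619  0.0955] [ 1.700e-03  2.783e-01  9.605e-01 -4.000e-04] [-0.11  1.03  0.3 ] 0.05475671081775557 q6 -1.247
yaw_x deg 147.68617120735627
knob [ 241  261   38   34 1024] [259.75976562 277.49804688] [ 0.54115796 -0.06082837  0.118     ]
red [293 157  24  30 276] [304.69927536 169.98550725] [ 0.51959633 -0.02220344  0.087     ] z095 [ 0.51770855 -0.02235953  0.095     ] r 0.04423560849508328 119.17159463225886
199
[ 0  2  1  0  0  0  0  0  0  0  0 52 62  0  0  0  0  0  0  0  0  0  0  0
  0  0  0  0  0  0  0 23 40 19  0  0]
pointer 120.29508781720068 [286.27192982 200.74561404]
```

View pics/w10z.png

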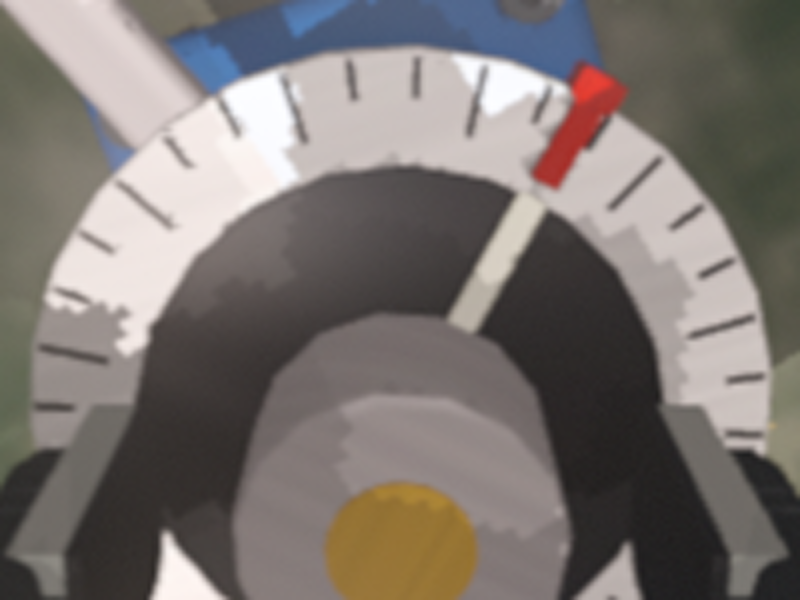

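>>> apply_moves --moves '[0.055, 0, 0, -0.02, 0, 0, 0, 0.055, 0, 0, -0.03, 0, 0, 0, 0.055, 0, 0, -0.025, 0, 0, -0.1, 0.045, 0, 0, 0, 0, 0, -0.12, 0.03, 0, 0, 0, 0, 0, -0.12, 0.03, 0, 0, 0, 0, 0, -0.12, 0.03, 0, 0, 0, 0, 0, -0.12, 0.03, 0, 0, 0, 0, 0, -0.12]'

```text
clock: 11.52
position: [0.5425, -0.0627, 0.1747]
ee_rot: [0.002, -0.082, 0.997, -0.002]
contact_force: [0.4, -0.2, 0.1]
width: 0.0301
```

```bash
python3 tgt.py .4522 -.074 .17; python3 snap.py 11 wrist;python3 ang.py pics/wrist11.npz
```

```text
pos [ 0.5425 -0.0627  0.1747] zaxis [ 0.0038 -0.0036 -1.    ] tiltfix [-0.0041  0.0032  0.    ] F [ 0.4  -0.16  0.09] w 0.0301 t 11.52
F tool [-0.36 -0.23 -0.09] yaw_x -170.59 polar
r 0.0007 phi 342.56
tool delta [0.0909 0.0036 0.0044]
11.5667 [ 0.5424 -0.0627  0.1747] [ 0.0017 -0.0839  0.9965 -0.0019] [-0.06 -0.37 -0.56] 0.030251779317885343 q6 -1.979
yaw_x deg -170.37081945240394
knob [250 205  23  23 419] [260.95942721 216.43436754] [ 0.54133905 -0.06150636  0.118     ]
red [251  56  29  32 712] [265.03651685  71.42696629] [ 0.45128065 -0.07381822  0.087     ] z095 [ 0.45208831 -0.07379631  0.095     ] r 0.09089608174340544 187.784630937438
red [308 176  20  13 123] [319.05691057 182.47154472] [ 0.51923256 -0.02249318  0.087     ] z095 [ 0.51767468 -0.02425799  0.095     ] r 0.04484111428832835 119.53768618418555
306
[38 34 35 27 19  7  1  0  0  0  0 24 32  0  0  0  0  0  0  0  0  0  0  0
  0  0  0  0  0  0  0  0  8 19 26 36]
pointer 120.49332885134129 [296.375      190.55357143]
```

View pics/wrist11.png

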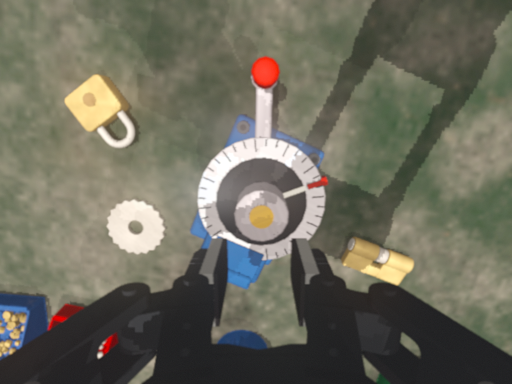

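The pointer at (296,190) lines up with the mark at (319,182): 120.5° against 119.5°. The handle is at (265,72), so I'll go back to it.

>>> apply_moves --moves '[0.03, 0.018, 0, 0, 0, 0, -0.02, 0.03, 0.018, 0.001, 0, 0, 0, 0, 0.03, 0.018, 0.001, 0, 0, 0, 0, 0.03, 0.018, 0.001, 0, 0, 0, 0, 0.03, 0.018, 0, 0, 0, 0, 0, 0.03, 0, 0, 0, 0, 0, 0, 0.03, 0, 0, 0, 0, 0, 0, 0.03, 0, 0, 0, 0, 0, 0]'

```text
clock: 12.23
position: [0.4514, -0.0768, 0.1741]
ee_rot: [0.003, -0.086, 0.996, -0.003]
contact_force: [-0.2, 0.0, -0.0]
width: 0.0301
```

```bash
python3 tgt.py .4522 -.074 .13; python3 snap.py 12 wrist;python3 ang.py pics/wrist12.npz|grep red
```

```text
pos [ 0.4514 -0.0768  0.1741] zaxis [ 0.0065 -0.0049 -1.    ] tiltfix [-0.006   0.0056  0.    ] F [-0.19  0.03 -0.  ] w 0.0301 t 12.23
F tool [0.18 0.06 0.  ] yaw_x -170.11 polar
r 0.0915 phi 188.98
tool delta [-0.001   0.0029  0.0441]
12.2833 [ 0.4519 -0.0768  0.1742] [ 0.0033 -0.0864  0.9963 -0.0028] [-0.31  1.32  0.23] 0.029929875583610786 q6 -2.061
yaw_x deg -170.0882862159632
red [251 192  26  33 667] [263.22338831 208.12743628] [ 0.45401901 -0.0733235   0.087     ] z095 [ 0.45154227 -0.07382348  0.095     ] r 0.08706168872993332 187.72247603011579
```

View pics/wrist12.png

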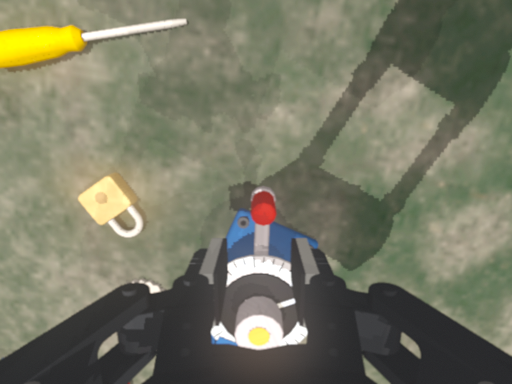

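The handle is at (264,208), between the fingers. I'll descend.

>>> apply_moves --moves '[0.03, 0, 0.002, 0.02, -0.006, 0.006, 0, 0.03, 0.001, 0, 0.02, 0, 0, 0, 0.03, 0.001, 0, 0.02, 0, 0, 0, 0.03, 0.001, 0, 0.018, 0, 0, 0, 0.03, 0.001, 0, 0.008, 0, 0, 0, 0.03, 0, 0, 0.003, 0, 0, 0, 0.03, 0, 0, 0, 0, 0, 0, 0.03, 0, 0, 0, 0, 0, 0]'

```text
clock: 12.95
position: [0.4592, -0.0769, 0.0838]
ee_rot: [0.006, -0.086, 0.996, -0.002]
contact_force: [-0.2, -0.0, 0.4]
width: 0.0302
```

```bash
python3 tgt.py .4522 -.074 .08; python3 snap.py 13 wrist
```

```text
pos [ 0.4592 -0.0769  0.0838] zaxis [ 0.0121 -0.0028 -0.9999] tiltfix [-0.0048  0.0114  0.    ] F [-0.16 -0.02  0.41] w 0.0302 t 12.95
F tool [ 0.16  0.01 -0.41] yaw_x -170.19 polar
r 0.0838 phi 189.89
tool delta [0.0065 0.0041 0.0037]
13.0 [ 0.4595 -0.077   0.084 ] [ 0.0062 -0.0855  0.9963 -0.0021] [-0.09 -0.41 -0.22] 0.03006405808410747 q6 -2.059
yaw_x deg -170.19098685786807
```

View pics/wrist13.png

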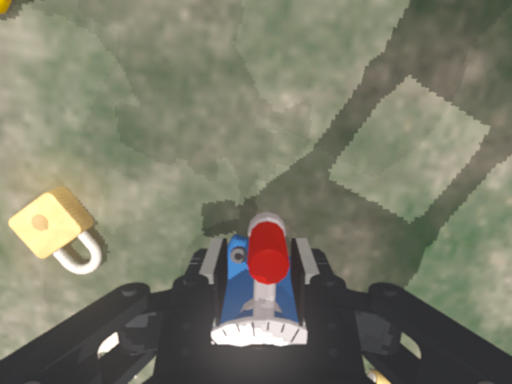

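>>> apply_moves --moves '[0.03, 0.006, 0, 0.003, -0.004, 0.011, 0, 0.03, 0, 0.005, 0, 0, 0, 0.017, 0.03, 0, 0.004, 0, 0, 0, 0.017, 0.03, 0, 0.003, 0, 0, 0, 0.035, 0.03, 0, 0.003, 0, 0, 0, 0.035, 0.03, 0, 0.003, 0, 0, 0, 0.035, 0.03, 0, 0.003, 0, 0, 0, 0.035, 0.03, 0, 0.003, 0, 0, 0, 0.035]'

```text
clock: 13.67
position: [0.4543, -0.0616, 0.0853]
ee_rot: [0.005, 0.021, 1.0, -0.008]
contact_force: [-0.3, -5.8, -4.8]
width: 0.0299
```

```bash
python3 tgt.py
```

```text
pos [ 0.4543 -0.0616  0.0853] zaxis [ 0.0106 -0.0168 -0.9998] tiltfix [-0.0164  0.0113  0.    ] F [-0.3  -5.78 -4.79] w 0.0299 t 13.67
F tool [ 0.1  -5.71  4.88] yaw_x 177.55 polar
r 0.0875 phi 179.41
```

>>> apply_moves --moves '[0.03, 0, 0.0035, 0.001, -0.006, 0.004, 0.035, 0.03, 0, 0.0035, 0.001, -0.006, 0.004, 0.035, 0.03, 0, 0.0035, 0.001, -0.004, 0.003, 0.035, 0.03, 0, 0.0035, 0.001, -0.002, 0, 0.035, 0.03, 0, 0.0035, 0, -0.002, 0, 0.035, 0.03, 0, 0, 0, 0, 0, 0, 0.03, 0, 0, 0, 0, 0, 0, 0.03, 0, 0, 0, 0, 0, 0]'

```text
clock: 14.33
position: [0.4561, -0.054, 0.0871]
ee_rot: [0.003, 0.109, 0.994, -0.008]
contact_force: [-0.6, 0.2, -0.2]
width: 0.0298
```

```bash
python3 tgt.py; python3 snap.py 14 wrist; python3 ang.py pics/wrist14.npz | grep -E "red|knob"
```

```text
pos [ 0.4561 -0.054   0.0871] zaxis [ 0.0052 -0.0158 -0.9999] tiltfix [-0.0143  0.0085  0.    ] F [-0.59  0.23 -0.2 ] w 0.0298 t 14.33
F tool [0.63 0.1  0.19] yaw_x 167.46 polar
r 0.0861 phi 174.33
14.3833 [ 0.4562 -0.054   0.0871] [ 0.0035  0.1092  0.994  -0.0076] [ 0.43  0.68 -0.44] 0.030176452847296274 q6 -1.6
yaw_x deg 167.46273217638404Traceback (most recent call last):
  File "ang.py", line 9, in <module>
    p=plane(W,*c,.087);d=p[:2]-ax
                               ^^
NameError: name 'ax' is not defined. Did you mean: 'max'?
```

View pics/wrist14.png

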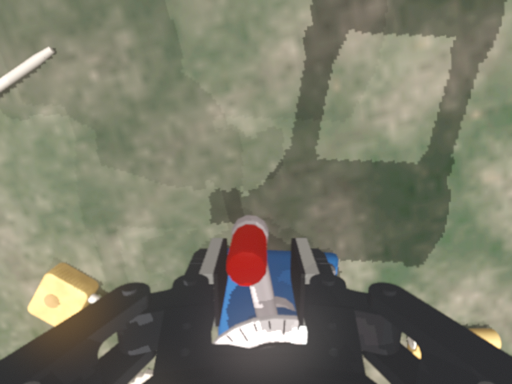

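Handle now at (247,255), touching the left finger. The tool turned further than the lever did, so I'll re-align yaw, height and radius before pushing on.

>>> apply_moves --moves '[0.03, 0.003, -0.002, 0.002, -0.007, 0.004, -0.06, 0.03, 0.002, 0, 0.003, -0.007, 0.004, -0.06, 0.03, 0, 0, 0.002, 0, 0, -0.04, 0.03, 0, 0, 0, 0, 0, 0, 0.03, 0, 0, 0, 0, 0, 0, 0.03, 0, 0, 0, 0, 0, 0, 0.03, 0, 0, 0, 0, 0, 0, 0.03, 0, 0, 0, 0, 0, 0]'

```text
clock: 15.05
position: [0.4519, -0.0545, 0.0814]
ee_rot: [0.001, 0.026, 1.0, 0.0]
contact_force: [0.6, 0.5, -0.9]
width: 0.0295
```

```bash
python3 tgt.py; python3 snap.py 15 wrist;python3 - <<'E'
from h import *
W=load("pics/wrist15.npz");h=cv2.cvtColor(W["image"],cv2.COLOR_RGB2HSV)
n,l,s,c=cv2.connectedComponentsWithStats(cv2.inRange(h,(0,130,60),(8,255,255)))
ax=np.array([.5415,-.0615])
for i in range(1,n):
    if s[i,4]>100:
        for q in (c[i],(s[i,0]+s[i,2]/2, s[i,1]+s[i,3]-s[i,2]/2)):
            p=plane(W,*q,.105)[:2]-ax;print(s[i],q,p+ax,np.hypot(*p),np.degrees(np.arctan2(p[1],p[0]))%360)
E
```

```text
pos [ 0.4519 -0.0545  0.0814] zaxis [ 3.e-03  8.e-04 -1.e+00] tiltfix [ 0.001   0.0029 -0.    ] F [ 0.62  0.52 -0.94] w 0.0295 t 15.05
F tool [-0.59  0.55  0.95] yaw_x 177.0 polar
r 0.0902 phi 174.92
15.1 [ 0.452  -0.0545  0.0814] [1.600e-03 2.620e-02 9.997e-01 4.000e-04] [ 0.36 -0.77  0.39] 0.030064108141087835 q6 -1.794
yaw_x deg 176.99894412872928
[ 230  235   40   65 2099] [250.07336827 267.42067651] [ 0.44510396 -0.05761013] 0.0964744927026456 177.68919461459518
[ 230  235   40   65 2099] (np.float64(250.0), np.float64(280.0)) [ 0.45076854 -0.05797793] 0.0907997907744585 177.7769757596178
```

View pics/wrist15.png

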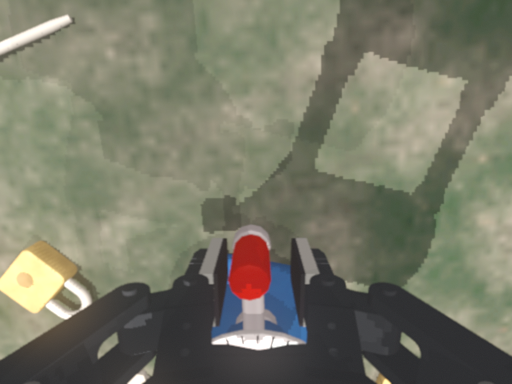

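>>> apply_moves --moves '[0.03, 0, 0.003, 0, 0, 0.002, 0, 0.03, 0, 0.0045, 0, -0.002, 0, 0.02, 0.03, 0, 0.0045, 0, -0.003, 0, 0.025, 0.03, 0, 0.0045, 0, -0.003, 0, 0.025, 0.03, 0, 0.0045, 0, -0.003, 0, 0.025, 0.03, 0, 0.0045, 0, -0.003, 0, 0.025, 0.03, 0, 0.0045, 0, -0.003, 0, 0.025, 0.03, 0, 0.0045, 0, -0.003, 0, 0.025]'

```text
clock: 15.77
position: [0.4561, -0.0295, 0.0815]
ee_rot: [0.001, 0.11, 0.994, -0.001]
contact_force: [-1.1, -5.7, -0.9]
width: 0.0299
```

```bash
python3 tgt.py
```

```text
pos [ 0.4561 -0.0295  0.0815] zaxis [ 0.0021 -0.0017 -1.    ] tiltfix [-0.0012  0.0024  0.    ] F [-1.12 -5.69 -0.93] w 0.0299 t 15.77
F tool [-0.15 -5.8   0.94] yaw_x 167.32 polar
r 0.0918 phi 158.94
```

>>> apply_moves --moves '[0.03, 0, 0.004, 0, -0.003, 0.002, 0.05, 0.03, 0, 0.004, 0, -0.003, 0, 0.05, 0.03, 0, 0.004, 0, -0.002, 0, 0.04, 0.03, 0, 0.004, 0, -0.002, 0, 0.035, 0.03, 0, 0.004, 0, -0.002, 0, 0.035, 0.03, 0, 0.004, 0, -0.002, 0, 0.035, 0.03, 0, 0.004, 0, -0.002, 0, 0.035, 0.03, 0, 0.004, 0, -0.002, 0, 0.035]'

```text
clock: 16.43
position: [0.4675, -0.01, 0.0814]
ee_rot: [0.003, 0.267, 0.964, -0.004]
contact_force: [-1.1, -6.6, 1.0]
width: 0.03
```

```bash
python3 tgt.py
```

```text
pos [ 0.4675 -0.01    0.0814] zaxis [ 0.0036 -0.01   -0.9999] tiltfix [-0.0067  0.0082  0.    ] F [-1.09 -6.59  1.  ] w 0.03 t 16.43
F tool [-2.46 -6.21 -0.94] yaw_x 149.04 polar
r 0.091 phi 144.76
```

>>> apply_moves --moves '[0.03, 0, 0.004, 0, -0.004, 0.004, 0.03, 0.03, 0, 0.004, 0, -0.003, 0.003, 0.03, 0.03, 0, 0.004, 0, -0.002, 0, 0.03, 0.03, 0, 0.004, 0, -0.002, 0, 0.03, 0.03, 0, 0.004, 0, -0.002, 0, 0.03, 0.03, 0, 0.004, 0, -0.002, 0, 0.03, 0.03, 0, 0.004, 0, -0.002, 0, 0.03, 0.03, 0, 0.004, 0, -0.002, 0, 0.03]'

```text
clock: 17.1
position: [0.4787, 0.0023, 0.081]
ee_rot: [-0.001, 0.379, 0.925, -0.012]
contact_force: [-3.1, -7.8, 2.8]
width: 0.0299
```

```bash
python3 tgt.py; python3 snap.py 16 wrist top scene
```

```text
pos [0.4787 0.0023 0.081 ] zaxis [-0.0107 -0.0226 -0.9997] tiltfix [-0.0236  0.0082  0.    ] F [-3.12 -7.82  2.78] w 0.0299 t 17.1
F tool [-3.28 -7.82 -2.57] yaw_x 135.47 polar
r 0.0905 phi 134.24
17.25 [0.4789 0.0026 0.081 ] [-6.000e-04  3.783e-01  9.256e-01 -1.210e-02] [-2.56 -5.16  3.38] 0.030271995483630958 q6 -0.901
yaw_x deg 135.54780031079085
```

View pics/wrist16.png

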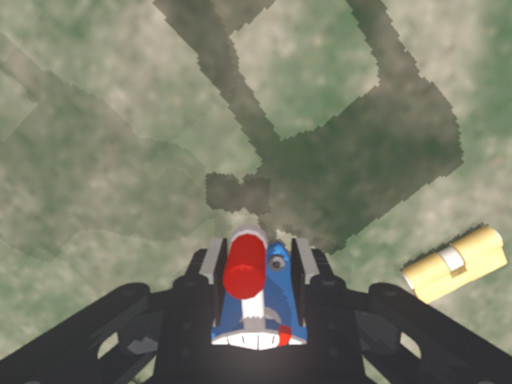

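View pics/scene16.png

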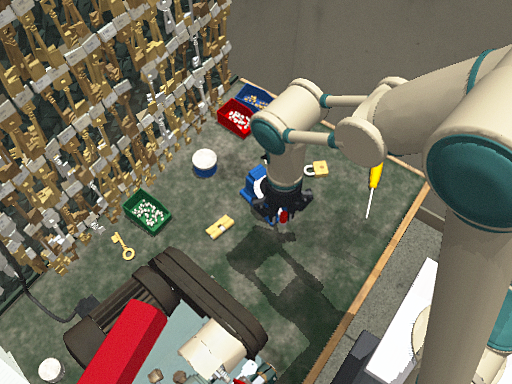

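Handle at (246,268) on the left finger, and the red mark is visible at (284,336). Push is about 7.9 N tangential and rising, so the nut is bearing. I'll go on in small steps.

>>> apply_moves --moves '[0.03, 0, 0, 0, -0.008, 0.004, 0, 0.03, 0, 0, 0, -0.008, 0.004, 0, 0.03, 0, 0.002, 0, -0.004, 0, 0, 0.03, 0, 0.003, 0, -0.002, 0, 0, 0.03, 0, 0.004, 0, -0.002, 0, 0.015, 0.03, 0, 0.0045, 0, -0.002, 0, 0.02, 0.03, 0, 0.0045, 0, -0.002, 0, 0.02, 0.03, 0, 0.0045, 0, -0.002, 0, 0.02]'

```text
clock: 17.92
position: [0.4843, 0.0084, 0.0808]
ee_rot: [-0.005, 0.409, 0.912, -0.01]
contact_force: [-4.6, -8.0, 4.8]
width: 0.0299
```

```bash
cat >> tgt.py <<'E'
hp=s["position"][:2]-.006*M[:2,1]-np.array([.5415,-.0615]);f=np.arctan2(hp[1],hp[0]);tt=np.array([np.sin(f),-np.cos(f)])
print("handle r",np.hypot(*hp).round(4),"phi",np.degrees(f).round(2),"push",(-s["contact_force"][:2]@tt).round(2))
E
python3 tgt.py
```

```text
pos [0.4843 0.0084 0.0808] zaxis [-0.0169 -0.0152 -0.9997] tiltfix [-0.0227  0.0001  0.    ] F [-4.65 -7.96  4.84] w 0.0299 t 17.92
F tool [-2.86 -8.87 -4.64] yaw_x 131.66 polar
r 0.0912 phi 129.04
handle r 0.0902 phi 133.1 push 8.84
```

>>> apply_moves --moves '[0.03, 0, 0, 0, -0.004, 0, 0, 0.03, 0, 0.001, 0, -0.004, 0, 0, 0.03, 0, 0.002, 0, -0.004, 0, 0, 0.03, 0, 0.003, 0, -0.004, 0, 0, 0.03, 0, 0.004, 0, -0.002, 0, 0.005, 0.03, 0, 0.004, 0, -0.002, 0, 0.01, 0.03, 0, 0.0045, 0, -0.002, 0, 0.02, 0.03, 0, 0.0045, 0, -0.002, 0, 0.02]'

```text
clock: 18.58
position: [0.4887, 0.0124, 0.0803]
ee_rot: [-0.007, 0.43, 0.903, -0.015]
contact_force: [-5.8, -8.8, 4.7]
width: 0.03
```

```bash
python3 tgt.py
```

```text
pos [0.4887 0.0124 0.0803] zaxis [-0.0256 -0.022  -0.9994] tiltfix [-0.0337  0.0009  0.    ] F [-5.81 -8.75  4.71] w 0.03 t 18.58
F tool [ -3.13 -10.18  -4.37] yaw_x 129.09 polar
r 0.0918 phi 125.33
handle r 0.0907 phi 129.33 push 10.04
```

The push reached about 10 N while moving, rising with the expected slope. I'll stop, centre the cage and lift off.

>>> apply_moves --moves '[0.03, 0, -0.003, 0, 0, 0, 0, 0.03, 0, -0.003, 0, 0, 0, 0, 0.03, 0, 0, 0, 0, 0, 0, 0.03, 0, 0, 0, 0, 0, 0, 0.03, 0, 0, 0, 0, 0, 0, 0.03, 0, 0, 0, 0, 0, 0, 0.03, 0, 0, 0, 0, 0, 0, 0.03, 0, 0, 0, 0, 0, 0]'

```text
clock: 19.25
position: [0.4856, 0.0105, 0.0806]
ee_rot: [-0.006, 0.43, 0.903, -0.012]
contact_force: [0.2, 0.6, -1.3]
width: 0.0297
```

```bash
python3 tgt.py; python3 snap.py 17 wrist
```

```text
pos [0.4856 0.0105 0.0806] zaxis [-0.0209 -0.0173 -0.9996] tiltfix [-0.0272  0.0003  0.    ] F [ 0.19  0.58 -1.27] w 0.0297 t 19.25
F tool [0.33 0.54 1.26] yaw_x 129.01 polar
r 0.0921 phi 127.56
handle r 0.0912 phi 131.56 push -0.52
19.3 [0.4857 0.0105 0.0806] [-0.0057  0.4304  0.9025 -0.0123] [ 0.19 -0.17  0.29] 0.030029277244346817 q6 -0.774
yaw_x deg 129.0089851462537
```

View pics/wrist17.png

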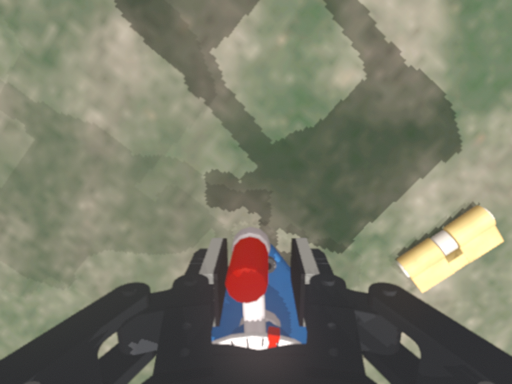

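The handle at (248,268) is free of the left finger by a few mm. I'll centre a little more and lift.

>>> apply_moves --moves '[0.034, 0, -0.002, 0, 0, 0, 0, 0.034, 0, 0, -0.01, 0, 0, 0, 0.034, 0, 0, -0.015, 0, 0, 0, 0.034, 0, 0, -0.02, 0, 0, 0, 0.034, 0, 0, -0.03, -0.01, 0, 0, 0.034, 0, 0, -0.03, -0.01, 0, 0, 0.034, 0.03, 0, -0.03, 0, 0, 0, 0.034, 0, 0, 0, 0, 0, 0]'

```text
clock: 19.97
position: [0.4657, 0.0337, 0.2177]
ee_rot: [-0.006, 0.431, 0.902, -0.004]
contact_force: [0.1, -0.5, 0.5]
width: 0.0339
```

```bash
python3 tgt.py; python3 snap.py 18 wrist top scene; python3 ang.py pics/wrist18.npz
```

```text
pos [0.4657 0.0337 0.2177] zaxis [-0.0133 -0.0022 -0.9999] tiltfix [-0.0117 -0.0066  0.    ] F [ 0.15 -0.53  0.5 ] w 0.0339 t 19.97
F tool [-0.51 -0.22 -0.5 ] yaw_x 128.92 polar
r 0.1227 phi 128.32
handle r 0.1218 phi 131.33 push 0.24
20.1167 [0.4656 0.0314 0.2125] [-0.0077  0.4312  0.9022 -0.0063] [ 1.32 -0.54 -0.71] 0.033819349468276014 q6 -0.754
yaw_x deg 128.90241823872668
knob [347 217  24  18 142] [357.88028169 225.63380282] [0.53804203 0.06617207 0.118     ]
knob [252 326  17  15 195] [259.91794872 333.23076923] [ 0.54090034 -0.06017484  0.118     ]
red [245 213  22  29 474] [256.24894515 227.52109705] [0.48356196 0.00496452 0.087     ] z095 [0.48183569 0.00736748 0.095     ] r 0.08678033780699929 131.35558442976955
red [267 263   6  16  55] [268.83636364 269.25454545] [ 0.51835904 -0.01966677  0.087     ] z095 [ 0.5156148  -0.01654323  0.095     ] r 0.046357466512761326 119.09438475225139
252
[ 0  0  0  0  0  0  0  0  0  0  0 21 21  0  0  0  0  0  0  0  0  0  0  0
  0  2 21 30 30 18  5  7 24 30 28 15]
pointer 119.84940658430162 [264.95238095 288.16666667]
```

View pics/wrist18.png

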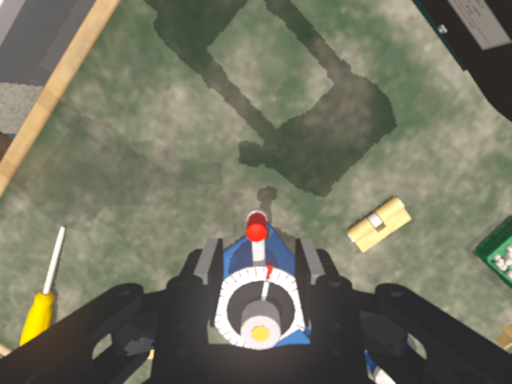

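Pointer 119.8° against mark 119.1° (pixels (265,288) and (269,269)); the arm is clear. I'll settle, check the loose things, then hand in.

>>> apply_moves --moves '[0.034, 0, 0, 0, 0, 0, 0, 0.034, 0, 0, 0, 0, 0, 0, 0.034, 0, 0, 0, 0, 0, 0, 0.034, 0, 0, 0, 0, 0, 0, 0.034, 0, 0, 0, 0, 0, 0, 0.034, 0, 0, 0, 0, 0, 0, 0.034, 0, 0, 0, 0, 0, 0, 0.034, 0, 0, 0, 0, 0, 0]'

```text
clock: 20.78
position: [0.4632, 0.0298, 0.2054]
ee_rot: [-0.014, 0.432, 0.902, -0.009]
contact_force: [-0.1, -0.3, 0.1]
width: 0.0343
```

```bash
python3 tgt.py; python3 snap.py 19 wrist top; python3 ang.py pics/wrist19.npz|grep -E "red|pointer"
python3 - <<'E'
from h import *
A=load("pics/top0.npz")["image"].astype(int);B=load("pics/top19.npz")["image"].astype(int)
for n,(u,v) in dict(cyl=(214,190),wheel=(322,186),padlock=(341,234)).items():
    print(n,np.abs(A-B)[v-16:v+16,u-16:u+16].mean())
E
python3 - <<'E'
import cv2
a=cv2.imread("pics/top19.png");cv2.imwrite("pics/top19b.png",a)
E
```

```text
pos [0.4632 0.0298 0.2054] zaxis [-0.0335 -0.0045 -0.9994] tiltfix [-0.0289 -0.0175  0.    ] F [-0.14 -0.34  0.08] w 0.0343 t 20.78
F tool [-0.17 -0.32 -0.08] yaw_x 128.79 polar
r 0.1213 phi 130.42
handle r 0.1207 phi 133.47 push 0.33
20.8833 [0.4632 0.0299 0.2055] [-0.014   0.432   0.9017 -0.0092] [0.57 0.11 0.14] 0.03392194916522597 q6 -0.755
yaw_x deg 128.78914357055902
red [252 218  23  30 520] [263.62115385 232.61923077] [0.48357544 0.00492095 0.087     ] z095 [0.48178519 0.00732538 0.095     ] r 0.0859960702936147 131.25180790777313
red [274 270   7  16  61] [276.6557377  276.08196721] [ 0.51829533 -0.01953008  0.087     ] z095 [ 0.51544397 -0.01637837  0.095     ] r 0.045820328097285125 118.670493829726
pointer 119.14435605536245 [272.71111111 295.37777778]
cyl 11.62890625
wheel 12.0244140625
padlock 11.225260416666666
```

View pics/top19.png

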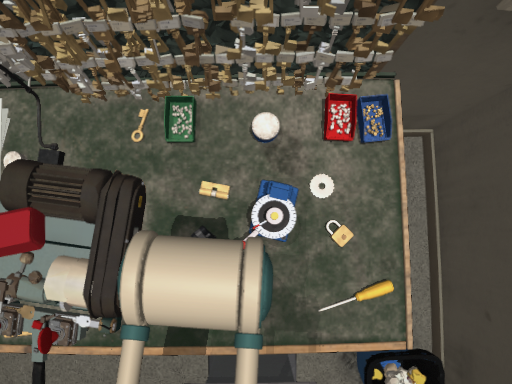

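The top view shows the cylinder (214,190), wheel (322,186) and padlock (341,234) where they were at the start. The pointer is on the mark and the handle is at rest.

```bash
python3 -c "
from rig import workorder
print(workorder.sign_off())"
```

```text
the job is handed in; nothing more can be done
None
```

The depth stop is re-set and handed in at about 21 s on the robot's clock; the sign-off gives no verdict.

- **Freeing the nut:** I swung the lever about 0.37 rad counter-clockwise. The screw showed no turn at that stage.
- **Setting the pointer:** I gripped the knob and turned it about 0.76 rad clockwise until the pointer stood at the mark.
- **Locking the nut:** I pushed the red handle clockwise until the push, read while it moved, rose from about 5.8 N to 7.9, 8.8 and then 10.0 N. That matches the 17 N/rad given. 10 N is a little over the 9 N asked but well below 13 N, and works out to roughly 95–110 N on the flange.

**Last checks:**
- The pointer read 119.1° against the mark's 118.7°, which is under 1 mm apart.
- The handle did not drift between the last two pictures.
- The padlock, lock cylinder and cutter wheel look to be where they started.
- The arm is clear and reads about zero force.

**What disagreed:**
- The first, hand-picked estimate of the mark was 0.83 rad; the wrist camera gave 0.76, and I used that.
- The handle angle inferred from the tool at the last push was 129.3°, but the picture afterwards shows 131.3°. If that is spring-back, it costs about 0.6 N of push.
- I read about 5 N of vertical force during the last pushes. I took it for friction on the handle but did not confirm that.

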